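# Press a click-fit shaker cap home on a refilled spice jar

## Task

The red shaker cap is only resting on the neck of its amber spice jar. Take the wooden seating tool from its coaster, press the cap squarely down until it clicks fully home all round, keep the tool on it with a steady push of about 14 N for a full second so that the sealing ring sets, and then stand the tool upright on its coaster again. Push only with the tool and never with more than 25 N, and leave the jar standing where it is and the things around it undisturbed.

Things in the scene. Friction and masses are not known exactly. Their poses are not given: they have to be found in the camera images.
- seater: the wooden seating tool: turned pale beech hand tool, 70 mm high, 0.2 kg, standing head down on its coaster. Round head 64 mm wide, 13 mm thick at the rim; above it a round stem 26 mm thick from 26 to 54 mm height, then a 29 mm knob. In the underside a recess, 52 mm wide, 3 mm deep, with bevelled mouth, fits over the cap. Origin: centre of the underside; z up the stem; round, any yaw will do
- seater_stem (a point): point on the tool's axis in the middle of its stem, 44 mm above its underside: where to grip it from above (fingertips then clear the head by about 4 mm)
- seater_face (a point): centre of the pressing face inside the recess, 3 mm above the tool's underside; lies on cap_top when the tool sits properly on the cap
- coaster: round wooden coaster board, 100 mm across, 9 mm thick, fixed to the counter, where the seating tool stands; origin: centre of its underside, on the counter
- jar: loose amber glass spice jar with a blank paper label, 54 mm across, 97 mm high to the rim of its neck, 0.3 kg, under the red cap; origin: centre of its underside, on the counter; z up. Round the neck runs a snap bead, 38 mm across
- cap: loose red shaker cap, 48 mm across, 16 mm high: a 4 mm disc with small holes on six springy snap fingers that ride over the jar's bead. Origin: centre of its lower edge; z up. At the start it rests level on the neck, origin about 93 mm above the jar's; home it is 84.5 to 87 mm above it: the sealing ring under the disc, which meets the rim, may be up to 2.2 mm thicker, which cannot be seen
- cap_top (a point): centre of the red cap's top face, 16 mm above its origin. Pushed down squarely by the tool it gives about 4 mm while the push rises to 8 to 17 N; then the fingers click over the bead, the push drops to nothing and the cap is drawn home, 2 to 4 mm lower; there the ring sits hard on the rim and the push rises by 10 N or more a millimetre. Pushed on one side it cocks
- jar_green: an amber jar of the same kind with a green cap that is already home, 101 mm high; leave it alone. Origin: centre of its underside
- spice_a: bought spice jar with a yellow lid, 45 mm across, 100 mm high; leave it alone. Origin: centre of its underside
- spice_b: bought spice jar with a white lid, 47 mm across, 98 mm high; leave it alone. Origin: centre of its underside
There are look-alikes about, which are no part of the job. Leave any black or blue look-alike of the seater alone.

How it is judged:
By the outcome, as a careful person would: the job done as asked, in the order asked, and still so for the second after the job is handed in, with the robot touching nothing.
It also fails if it takes over 64 s, if anything falls off the work surface, if the arm or the gripper's body presses on something with over 40 N, if the wrist force passes 120 N, or if a joint passes its speed limit or range.

## Robot

A 6-joint arm with a two-finger parallel gripper is mounted at the origin on a cart in front of the work surface, level with it; the furniture and walls round the work are solid. World frame = base frame: x ahead of the robot, y to its left, z up, the work surface at z = 0. Lengths are in m, angles in rad, forces in N, time in s.
With the tool pointing down it reaches from about 0.375 to 0.9 m from the base axis. Payload 3.1 kg.
Tool frame: the origin (TCP) lies at the centre of the arm's flange, where the gripper is bolted on; the fingertips stand robot.tip_extent ahead of it and the grasp point (between the pads) lies 164 mm ahead of it (robot.tip_extent is the distance from the TCP to the fingertips, in m); z points along the fingers, y is the line along which they close (so a half turn about z gives the same grasp; the last joint's range is limited). The gripper opens to 87 mm and grips with 3 to 60 N. Pads are 19 mm wide; open, the fingers measure 117 mm over their backs; the gripper's body (75 mm by 190 mm) begins 51 mm behind the grasp point.
Start: joints at [1.119, 0.527, 1.433, -0, 1.181, -0.178], TCP at [0.169, 0.602, 0.405] pointing down, gripper open.
Joint ranges: [-3.08, 3.08], [-0.75, 2.2], [0.22, 2.44], [-1.43, 4.57], [0, 2.65], [-2.85, 2.85]. Speed limits (rad/s): [2.79, 2.79, 3.14, 3.14, 3.14, 3.14].

## Interface

Orientations are given as a unit quaternion [x, y, z, w].
In Python, from rig import get_obs, camera, hand_in, cut_out, robot gives the robot as it stands.
- The arm moves only by the tool step_arm, never from a script. Its argument "rows" is a list of rows, each a list of 6 numbers: the shift along the world's x, y, z in m, then the turn, a rotation vector about the world's x, y, z in degrees. A call has 1 to 12 rows; each row shifts and turns the commanded pose from where the row before left it; what a row does not reach is not made up. A row lasts 1/8 s, in which the tool goes at most 62.5 mm and 10.7 degrees, less where a joint would pass 70% of its speed; a pose out of reach is approached as far as the arm can. A call is refused whole if a number of a shift passes 0.0625 or a number of a turn 10.7, either way. A call with a gripper value outside its range is refused whole. "jaw" is the finger opening in m, from 0 to 0.087, set as the call begins (left out, the last holds). The fingers move at their own pace and stop on an object; "squeeze" is the grip in N (left out, the last holds). Time passes only in rows, so rows that do not move let the fingers close. It gives the time, the measured TCP pose, the force, the opening and the grip force at its end, in the units of the state.
- get_obs(): the state, without advancing time (a new reading comes with each control period).
- camera(name): name is "scene" or "top" or "wrist"; returns a dict with "pixels" (384x512x3 uint8, blue, green, red), "depth" (384x512 float32, m along the optical axis (not along the pixel's ray), 0 where there is no reading), "fov_y" (degrees; the focal length in pixels is half the picture's height over the tangent of half this angle, whatever the lens; pixels are square), "cx", "cy" (the principal point, pixels), "extrinsics" (4x4, takes a point from camera to world coordinates); the wrist camera has in their place "mount" (4x4, takes a point from camera to tool coordinates, whose origin is the TCP and whose axes are the flange's). Camera axes: x right, y up, looking along -z (the intrinsics and any distortion apply to the point x, -y, -z); pixel columns grow to the right and rows downward; lengths in m; the calibration is good to about 2 mm. The wrist camera is an equidistant fisheye: a pixel r from the principal point sees the ray r / f radians off the axis. A picture is of the moment at which its call begins: read the wrist's pose just before it.
- hand_in(): hands the job in; it is judged then, once.
Trained networks look in the newest picture that a camera, given by its name, has taken for a name from the list of things; names that differ only in an ending like _2 or _b are one class to them, and where a whole thing is asked for, a point or a joint stands for the part that bears it (a point fixed in the world has none). Each returns a list of dicts, best first, with "confidence" (0 to 1); they miss things now and then, are a little off and sometimes report something else, mostly with a low value. They report only what shows in the picture. A call takes as long as a camera call. They do not tell look-alikes from the thing itself.
- cut_out(label, camera): "region" (384x512 bool, what is visible of it) and "extent" ([centre column, centre row, width, height] in pixels, round what is visible of it).
The state is a dict: "time": time; "q": joint angles; "joint_velocities": joint speeds; "joint_torque": joint torques, N m; "position": TCP position; "tool_rot": TCP orientation; "ft_force": force on the tool from outside, world axes, zero at the start; "moment": the same for the moment, N m; "grip_width": finger opening in m; "grip_force": force on a finger pad.
Only numpy, scipy, OpenCV 4.12 (cv2) and the standard library are available. Lean on these libraries where they do the work, as an engineer would, in place of code of your own. Each camera call takes 0.05 s, during which the arm holds its last target. There are 200 camera calls.

## Working session

There is one attempt and no reset: what is moved stays moved. The work goes in short steps, Python scripts to look and compute and a tool call to move; the robot and the scene stay as the last step left them, time stands still between calls to the robot, and variables do not carry over. Pictures are saved under pics/ and viewed, at most 10 in all, crops included, and the job is handed in when it is done.

Besides the shell and the picture viewer there is one more tool, called by a JSON object that holds its "fn" and its "kwargs". step_arm: Moves the arm, as the interface text tells. Its arguments: {"type":"object","properties":{"rows":{"type":"array"},"jaw":{"type":"number"},"squeeze":{"type":"number"}},"required":["rows"]}

```bash
mkdir -p pics; ls
cat > h.py <<'E'
import numpy as np, cv2
from rig import get_obs, camera, hand_in, cut_out, robot
from scipy.spatial.transform import Rotation as R
def world(c, m):
    "world points for mask pixels, scene/top"
    v,u=np.nonzero(m&(c["depth"]>0)); d=c["depth"][v,u]
    f=192/np.tan(np.radians(c["fov_y"])/2)
    p=np.stack([(u-c["cx"])/f*d,-(v-c["cy"])/f*d,-d,np.ones_like(d)])
    return (c["extrinsics"]@p)[:3].T
E
python3 - <<'E'
from h import *
print(get_obs()); print(robot.tip_extent)
ims=[]
for n in ["scene","top"]:
    c=camera(n); im=c["pixels"].copy(); print(n,[k for k in c],c["fov_y"])
    for l in ["seater","coaster","jar","cap","jar_green","spice_a"]:
        for r in cut_out(l,n)[:4]:
            p=world(c,r["region"])
            if len(p)<5: continue
            zt=np.percentile(p[:,2],97); t=p[p[:,2]>zt-.004]
            print(l,round(r["confidence"],2),np.round(r["extent"]),"ztop",zt.round(4),"topc",((t.max(0)+t.min(0))/2).round(4)[:2],"ext",(t.max(0)-t.min(0)).round(3)[:2], np.median(c["pixels"][r["region"]],0))
    cv2.imwrite(f"pics/{n}0.png",im)
E
```

```text
pics
{'time': 0.0, 'q': array([ 1.11848182e+00,  5.28457122e-01,  1.43391476e+00,  1.62565778e-05,
        1.18141746e+00, -1.78488447e-01]), 'joint_velocities': array([-0.00070443, -0.00049013, -0.00025642,  0.00063533,  0.00095409,
       -0.0006009 ]), 'joint_torque': array([ 7.15193582e-04, -4.40038991e+01, -1.76596445e+01,  6.33385079e-02,
        5.81982010e-02, -1.71392758e-04]), 'position': array([0.16881695, 0.60140293, 0.40377281]), 'tool_rot': array([ 1.36488671e-01,  9.90641023e-01, -1.04183296e-03, -3.47849899e-04]), 'ft_force': array([ 0.02708958, -0.19209599, -0.14760898]), 'moment': array([ 0.00796272,  0.04257008, -0.00792974]), 'grip_force': 0.0, 'grip_width': 0.08722703358793235}
0.1822
scene ['pixels', 'depth', 'fov_y', 'cx', 'cy', 'extrinsics'] 45.062460116827246
seater 0.8 [195. 228.  25.  29.] ztop 0.0687 topc [0.4293 0.1247] ext [0.021 0.023] [155.  94.  57.]
seater 0.73 [147. 212.  20.  28.] ztop 0.0685 topc [0.4228 0.2963] ext [0.024 0.023] [145.  92.  56.]
seater 0.53 [187. 175.  17.  25.] ztop 0.0692 topc [0.6581 0.3357] ext [0.027 0.023] [27. 28. 30.]
coa
[... 908 characters left out ...]
. 245.  23.  24.] ztop 0.0702 topc [0.4344 0.1284] ext [0.026 0.023] [143.  79.  42.]
seater 0.57 [239. 198.  24.  26.] ztop 0.0695 topc [0.5682 0.0916] ext [0.024 0.024] [144.  81.  43.]
jar 0.43 [256. 232.   6.   2.] ztop 0.0733 topc [0.4737 0.0408] ext [0.008 0.005] [ 37.  66. 121.]
cap 0.58 [264. 239.  17.  24.] ztop 0.1103 topc [0.4605 0.0213] ext [0.047 0.045] [ 64.  72. 174.]
jar_green 0.64 [344. 238.  27.  19.] ztop 0.1035 topc [ 0.4645 -0.1914] ext [0.045 0.046] [ 75. 130.  75.]
spice_a 0.84 [255. 136.  18.  24.] ztop 0.0997 topc [0.7349 0.0509] ext [0.04  0.042] [109. 113. 119.]
spice_a 0.63 [296. 148.  26.  20.] ztop 0.1027 topc [ 0.7038 -0.0601] ext [0.04  0.041] [ 76. 154. 172.]
```

Run:
```python
import cv2,numpy as np
a=cv2.imread("pics/scene0.png");b=cv2.imread("pics/top0.png")
A=cv2.resize(a[140:300,110:340],None,fx=3.4,fy=3.4,interpolation=2)[:,:782]
cv2.imwrite("pics/crop_s.png",A)
cv2.imwrite("pics/crop_t.png",cv2.resize(b[110:280,120:370],(800,544),interpolation=2))
```

```text
(no output)
```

View pics/crop_s.png

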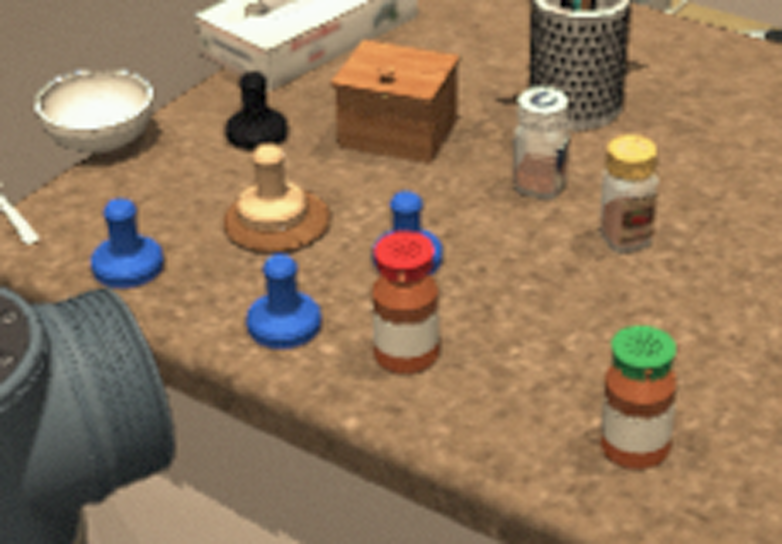

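View pics/crop_t.png

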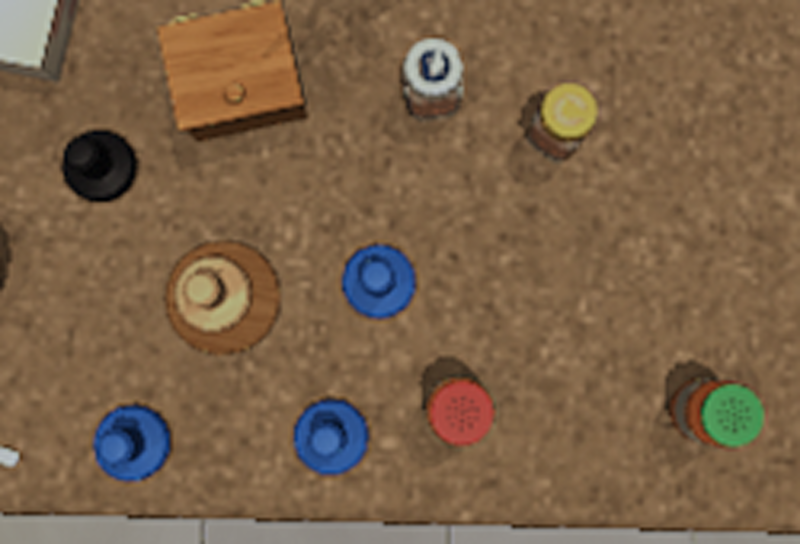

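Seater candidates, by scene and top pixels:
- Blue: scene (147,212), (195,228) and about (230,212). Top (161,250), (224,245) and (239,198).
- Black: scene (187,175), top (153,159).
- Pale beech: scene (189,196), top (185,201). It stands on the brown coaster.

The beech one fits the description because it is pale wood and on the coaster, and both enlarged crops confirm it. The red cap is at scene (229,213), top (264,239). Next I measure the beech tool by colour within the region around the coaster.

Run:
```python
from h import *
for n in ["scene","top"]:
    c=camera(n); im=c["pixels"]
    P=np.zeros((384,512,3)); m=c["depth"]>0; P[m]=world(c,m)
    near=np.hypot(P[...,0]-.548,P[...,1]-.225)<.075
    s=m&near
    for lo,hi in [(.064,.08),(.03,.058),(.018,.026),(.006,.0125)]:
        t=P[s&(P[...,2]>lo)&(P[...,2]<hi)]
        if len(t): print(n,lo,len(t),"mid",((t.max(0)+t.min(0))/2).round(4),"ext",(t.max(0)-t.min(0)).round(3),"zp95",np.percentile(t[:,2],95).round(4))
    t=P[m&(np.abs(P[...,0]-.7)<.15)&(np.abs(P[...,1]-.25)<.1)]; print("box zmax",t[:,2].max())
    t=P[m&near&(P[...,2]<.004)&(P[...,2]>-.01)]; print("counter",np.median(t[:,2]) if len(t) else None)
# black/green lid check of cap circle top
    r=[r for r in cut_out("cap",n)]
    for q in r:
        k=cv2.fitEllipse(np.argwhere(q["region"]).astype(np.float32)[:,::-1]); print("cap",q["confidence"],q["extent"])
```

```text
scene 0.064 55 mid [0.55   0.2326 0.0718] ext [0.024 0.029 0.015] zp95 0.0781
scene 0.03 75 mid [0.5491 0.2317 0.0439] ext [0.048 0.037 0.028] zp95 0.0565
scene 0.018 83 mid [0.5522 0.2304 0.022 ] ext [0.061 0.06  0.008] zp95 0.0258
scene 0.006 220 mid [0.5485 0.2264 0.0093] ext [0.102 0.098 0.006] zp95 0.0113
box zmax 0.09394288735591116
counter -0.0002647774655609725
cap 0.68 [230.5, 215.5, 18.6, 16.8]
cap 0.52 [298.1, 258.2, 20.7, 44.5]
top 0.064 97 mid [0.5535 0.233  0.0747] ext [0.029 0.029 0.011] zp95 0.0795
top 0.03 43 mid [0.5563 0.2269 0.0408] ext [0.041 0.034 0.022] zp95 0.0511
top 0.018 154 mid [0.5531 0.2321 0.0225] ext [0.061 0.063 0.007] zp95 0.0258
top 0.006 487 mid [0.5503 0.2259 0.0091] ext [0.098 0.098 0.006] zp95 0.0108
box zmax 0.0963611785353391
counter -0.0006364636737098972
cap 0.62 [264.6, 237.3, 18.4, 23.3]
```

{"fn": "step_arm", "kwargs": {"rows": [[0.043,-0.041,0,0,0,0],[0.043,-0.041,0,0,0,0],[0.043,-0.041,0,0,0,0],[0.043,-0.041,0,0,0,0],[0.043,-0.041,0,0,0,0],[0.043,-0.041,0,0,0,0],[0.043,-0.041,0,0,0,0],[0.043,-0.041,0,0,0,0],[0.04,-0.041,-0.03,0,0,0],[0,0,-0.03,0,0,0],[0,0,0,0,0,0],[0,0,0,0,0,0]], "jaw": 0.087}}

```text
time: 2.4
position: [0.5516, 0.2346, 0.3466]
tool_rot: [0.136, 0.991, 0.0, 0.0]
ft_force: [-0.1, -0.4, 0.3]
grip_width: 0.0873
grip_force: 0.0
```

```bash
cat >> h.py <<'E'
def wristpts():
    o=get_obs(); c=camera("wrist"); d=c["depth"]
    f=192/np.tan(np.radians(c["fov_y"])/2)
    v,u=np.mgrid[:384,:512]; x=(u-c["cx"])/f; y=(v-c["cy"])/f; r=np.hypot(x,y)+1e-9
    t=np.tan(np.minimum(r,1.4))/r
    p=np.stack([x*t*d,-y*t*d,-d,np.ones_like(d)],-1)
    T=np.eye(4); T[:3,:3]=R.from_quat(o["tool_rot"]).as_matrix(); T[:3,3]=o["position"]
    P=(p@(T@c["mount"]).T)[...,:3]; P[d<=0]=np.nan
    return o,c,P
def mids(P,xy,bands,rad=.075):
    near=np.hypot(P[...,0]-xy[0],P[...,1]-xy[1])<rad
    for lo,hi in bands:
        t=P[near&(P[...,2]>lo)&(P[...,2]<hi)]
        if len(t):
            (ex,ey),er=cv2.minEnclosingCircle(t[:,:2].astype(np.float32))
            print(lo,len(t),"mid",((t.max(0)+t.min(0))/2).round(4),"ext",(t.max(0)-t.min(0)).round(3),"zmed",np.median(t[:,2]).round(4),"circ",round(ex,4),round(ey,4),round(er,4))
E
python3 - <<'E'
from h import *
o,c,P=wristpts(); print(c["fov_y"],c["cx"],c["cy"],c["mount"].round(3),o["position"])
mids(P,(.5525,.2325),[(.068,.085),(.03,.058),(.018,.026),(.006,.0125)])
cv2.imwrite("pics/w1.png",c["pixels"])
E
```

```text
65.70646984690485 258.76563370353455 192.0109690098638 [[ 0.001  0.968  0.252  0.068]
 [ 1.    -0.001 -0.    -0.002]
 [-0.     0.252 -0.968  0.02 ]
 [ 0.     0.     0.     1.   ]] [0.5515665  0.23460871 0.34658545]
0.068 798 mid [0.5526 0.2331 0.0749] ext [0.028 0.029 0.011] zmed 0.0775 circ 0.5531 0.2332 0.0146
0.03 265 mid [0.5493 0.2347 0.0438] ext [0.031 0.035 0.028] zmed 0.0341 circ 0.5499 0.2362 0.0195
0.018 684 mid [0.5529 0.2332 0.0222] ext [0.063 0.064 0.008] zmed 0.0243 circ 0.5531 0.2332 0.032
0.006 3295 mid [0.5504 0.2274 0.0091] ext [0.099 0.099 0.006] zmed 0.0084 circ 0.5506 0.2274 0.05
```

View pics/w1.png

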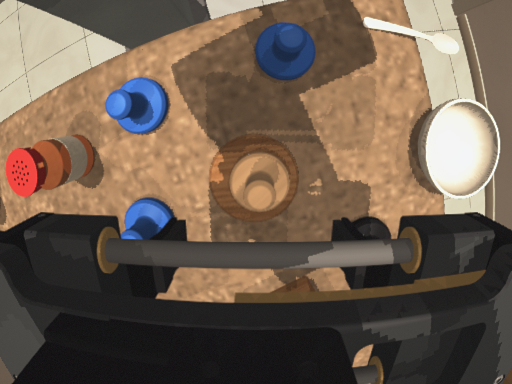

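The wrist view shows the pale tool on its coaster at about (258,185), with the red cap at (25,172). All three cameras agree within 1–2 mm, so I descend onto the stem.

{"fn": "step_arm", "kwargs": {"rows": [[0.001,-0.001,-0.03,0,0,0],[0,0,-0.03,0,0,0],[0,0,-0.03,0,0,0],[0,0,-0.025,0,0,0],[0,0,-0.014,0,0,0],[0,0,0,0,0,0],[0,0,0,0,0,0]]}}

```text
time: 3.32
position: [0.5531, 0.2335, 0.218]
tool_rot: [0.136, 0.991, 0.0, 0.001]
ft_force: [0.4, -0.4, 0.2]
grip_width: 0.0871
grip_force: 0.0
```

{"fn": "step_arm", "kwargs": {"rows": [[0,0,0,0,0,0],[0,0,0,0,0,0],[0,0,0,0,0,0],[0,0,0,0,0,0],[0,0,0,0,0,0],[0,0,0,0,0,0],[0,0,0,0,0,0],[0,0,0,0,0,0]], "jaw": 0.0, "squeeze": 20}}

```text
time: 4.32
position: [0.5527, 0.2332, 0.2167]
tool_rot: [0.136, 0.991, 0.0, 0.0]
ft_force: [0.3, 0.6, 0.0]
grip_width: 0.0269
grip_force: 20.0
```

{"fn": "step_arm", "kwargs": {"rows": [[0,0,0,0,0,0],[0,0,0,0,0,0],[0,0,0,0,0,0]], "squeeze": 55}}

```text
time: 4.7
position: [0.5525, 0.233, 0.2166]
tool_rot: [0.136, 0.991, -0.0, -0.0]
ft_force: [-0.2, 0.3, -1.2]
grip_width: 0.0263
grip_force: 54.9
```

{"fn": "step_arm", "kwargs": {"rows": [[0,0,0.02,0,0,0],[0,0,0.04,0,0,0],[0,0,0.05,0,0,0],[0,0,0.05,0,0,0],[-0.009,-0.022,0,0,0,0],[-0.009,-0.022,0,0,0,0],[-0.009,-0.022,0,0,0,0],[-0.009,-0.022,0,0,0,0],[-0.009,-0.022,0,0,0,0],[-0.008,-0.02,0,0,0,0],[0,0,0,0,0,0],[0,0,0,0,0,0]]}}

```text
time: 6.2
position: [0.4997, 0.1033, 0.3768]
tool_rot: [0.137, 0.991, 0.0, 0.0]
ft_force: [-0.1, -0.4, -2.4]
grip_width: 0.0261
grip_force: 54.9
```

Run:
```python
from h import *
o,c,P=wristpts(); print(o["position"],o["tool_rot"],o["ft_force"])
mids(P,(.461,.0205),[(.100,.118),(.106,.114)],.035)
# held tool: head top/rim band
x,y,z=o["position"]; print("tool rel z", z-.208)
mids(P,(x,y),[(z-.208-.002,z-.208+.014),(z-.15,z-.13)],.05)
# red mask
h=cv2.cvtColor(c["pixels"],cv2.COLOR_BGR2HSV); red=((h[...,0]<8)|(h[...,0]>172))&(h[...,1]>150)&(h[...,2]>80)
t=P[red&(P[...,2]>.105)&(P[...,2]<.116)]; print(len(t),cv2.minEnclosingCircle(t[:,:2].astype(np.float32)),np.median(t[:,2]))
cv2.imwrite("pics/w2.png",c["pixels"])
```

```text
[0.49973962 0.10328749 0.37675526] [1.36676658e-01 9.90615688e-01 2.03975650e-04 9.37471023e-05] [-0.0740518  -0.41162839 -2.35833591]
0.1 2081 mid [0.4605 0.021  0.1052] ext [0.047 0.048 0.01 ] zmed 0.1082 circ 0.4603 0.0211 0.0244
0.106 2058 mid [0.4605 0.021  0.1082] ext [0.047 0.048 0.004] zmed 0.1082 circ 0.4603 0.0211 0.0244
tool rel z 0.16875525719415937
0.16675525719415937 457 mid [0.4916 0.1028 0.1767] ext [0.047 0.063 0.012] zmed 0.1808 circ 0.4992 0.1027 0.032
0.22675525719415937 1951 mid [0.4983 0.1045 0.2368] ext [0.031 0.046 0.02 ] zmed 0.239 circ 0.4908 0.1042 0.0242
2045 ((0.46028098464012146, 0.02121909335255623), 0.024344325065612793) 0.1082160606362072
```

View pics/w2.png

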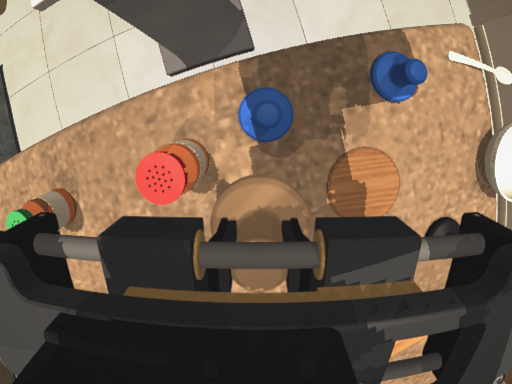

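The wrist view shows the held tool at about (260,225), the cap at (161,178) and the empty coaster at (363,183). I move above the cap and stop a few mm over it.

{"fn": "step_arm", "kwargs": {"rows": [[-0.007,-0.014,0,0,0,0],[-0.007,-0.014,0,0,0,0],[-0.007,-0.014,0,0,0,0],[-0.007,-0.014,0,0,0,0],[-0.007,-0.014,0,0,0,0],[-0.004,-0.0115,0,0,0,0],[0,0,-0.02,0,0,0],[0,0,-0.02,0,0,0],[0,0,-0.01,0,0,0],[0,0,0,0,0,0],[0,0,0,0,0,0]]}}

```text
time: 7.62
position: [0.461, 0.0215, 0.3272]
tool_rot: [0.136, 0.991, -0.0, 0.001]
ft_force: [-0.5, -0.3, -0.6]
grip_width: 0.0266
grip_force: 54.9
```

Run:
```python
from h import *
o,c,P=wristpts(); print(o["position"],o["tool_rot"],o["ft_force"])
x,y,z=o["position"]
mids(P,(x,y),[(z-.208-.002,z-.208+.014)],.05)
mids(P,(.4603,.0211),[(.104,.113),(.095,.113)],.04)
for n in ["scene","top"]:
    c=camera(n); cv2.imwrite(f"pics/{n}1.png",c["pixels"])
    Q=np.full((384,512,3),np.nan); m=c["depth"]>0; Q[m]=world(c,m); print(n); mids(Q,(x,y),[(z-.21,z-.193),(.06,.083),(.001,.05)],.05)
a=cv2.imread("pics/scene1.png")[180:270,190:280]; cv2.imwrite("pics/crop1.png",cv2.resize(a,None,fx=6,fy=6,interpolation=2))
```

```text
[0.4609577  0.02149131 0.32722966] [ 1.36416745e-01  9.90651353e-01 -2.49163806e-05  6.06672103e-04] [-0.46526686 -0.26433311 -0.62641169]
0.11722966069162824 472 mid [0.4532 0.0208 0.127 ] ext [0.048 0.063 0.013] zmed 0.1313 circ 0.4596 0.021 0.032
scene
0.11722966069162824 119 mid [0.4566 0.0203 0.1263] ext [0.056 0.064 0.016] zmed 0.1283 circ 0.4594 0.02 0.0325
0.06 172 mid [0.456  0.0201 0.0714] ext [0.046 0.053 0.023] zmed 0.0715 circ 0.4584 0.02 0.0269
0.001 319 mid [0.4619 0.0224 0.0255] ext [0.096 0.096 0.049] zmed 0.0193 circ 0.461 0.0213 0.0499
top
```

View pics/crop1.png

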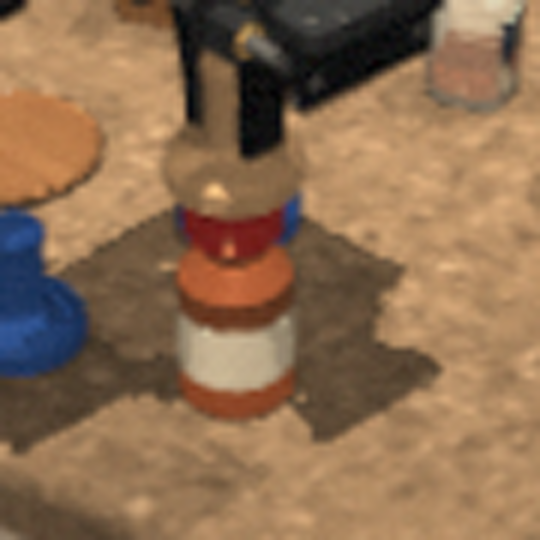

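The crop shows the tool at (232,170) straight above the cap at (235,235), still clear of it. I lower the tool gently.

{"fn": "step_arm", "kwargs": {"rows": [[0.0004,0,-0.004,0,0,0],[0,0,-0.004,0,0,0],[0,0,-0.002,0,0,0],[0,0,0,0,0,0],[0,0,0,0,0,0]]}}

```text
time: 8.4
position: [0.461, 0.0216, 0.3167]
tool_rot: [0.136, 0.991, 0.0, -0.0]
ft_force: [-0.7, 0.2, -1.7]
grip_width: 0.0261
grip_force: 54.9
```

{"fn": "step_arm", "kwargs": {"rows": [[0,0,-0.001,0,0,0],[0,0,-0.001,0,0,0],[0,0,0,0,0,0]]}}

```text
time: 8.78
position: [0.461, 0.0216, 0.3147]
tool_rot: [0.136, 0.991, -0.0, -0.0]
ft_force: [-0.8, 0.3, -1.9]
grip_width: 0.0261
grip_force: 54.9
```

{"fn": "step_arm", "kwargs": {"rows": [[0,0,-0.001,0,0,0],[0,0,-0.001,0,0,0],[0,0,0,0,0,0]]}}

```text
time: 9.15
position: [0.461, 0.0216, 0.3127]
tool_rot: [0.136, 0.991, -0.0, -0.0]
ft_force: [0.5, -0.2, -1.6]
grip_width: 0.0263
grip_force: 54.9
```

{"fn": "step_arm", "kwargs": {"rows": [[0,0,-0.001,0,0,0],[0,0,0,0,0,0]]}}

```text
time: 9.4
position: [0.4611, 0.0215, 0.312]
tool_rot: [0.136, 0.991, -0.0, 0.0]
ft_force: [-0.3, -1.4, 0.6]
grip_width: 0.0262
grip_force: 54.9
```

{"fn": "step_arm", "kwargs": {"rows": [[0,0,-0.001,0,0,0],[0,0,0,0,0,0]]}}

```text
time: 9.65
position: [0.4612, 0.0215, 0.3112]
tool_rot: [0.136, 0.991, -0.0, 0.001]
ft_force: [-0.8, 0.3, 4.9]
grip_width: 0.0262
grip_force: 54.9
```

{"fn": "step_arm", "kwargs": {"rows": [[0,0,-0.001,0,0,0],[0,0,0,0,0,0]]}}

```text
time: 9.9
position: [0.4613, 0.0215, 0.3105]
tool_rot: [0.136, 0.991, -0.0, 0.001]
ft_force: [-1.8, -1.1, 7.7]
grip_width: 0.0262
grip_force: 54.9
```

{"fn": "step_arm", "kwargs": {"rows": [[0,0,-0.001,0,0,0],[0,0,0,0,0,0]]}}

```text
time: 10.15
position: [0.4614, 0.0215, 0.3098]
tool_rot: [0.136, 0.991, -0.0, 0.001]
ft_force: [-1.7, -0.1, 9.9]
grip_width: 0.0263
grip_force: 54.9
```

{"fn": "step_arm", "kwargs": {"rows": [[0,0,-0.0005,0,0,0],[0,0,0,0,0,0]]}}

```text
time: 10.4
position: [0.4615, 0.0215, 0.3095]
tool_rot: [0.136, 0.991, -0.0, 0.001]
ft_force: [-1.8, -1.1, 10.8]
grip_width: 0.0266
grip_force: 54.9
```

{"fn": "step_arm", "kwargs": {"rows": [[0,0,-0.0005,0,0,0],[0,0,0,0,0,0]]}}

```text
time: 10.65
position: [0.4609, 0.0216, 0.3076]
tool_rot: [0.137, 0.991, 0.0, -0.0]
ft_force: [-1.3, -0.5, -2.2]
grip_width: 0.026
grip_force: 54.9
```

{"fn": "step_arm", "kwargs": {"rows": [[0,0,-0.0005,0,0,0],[0,0,0,0,0,0]]}}

```text
time: 10.9
position: [0.4609, 0.0216, 0.3068]
tool_rot: [0.136, 0.991, 0.0, -0.001]
ft_force: [0.0, -0.4, -2.4]
grip_width: 0.0261
grip_force: 54.9
```

{"fn": "step_arm", "kwargs": {"rows": [[0,0,-0.0005,0,0,0],[0,0,0,0,0,0]]}}

```text
time: 11.15
position: [0.461, 0.0216, 0.3066]
tool_rot: [0.136, 0.991, 0.0, -0.0]
ft_force: [0.1, -0.4, -1.5]
grip_width: 0.0261
grip_force: 54.9
```

{"fn": "step_arm", "kwargs": {"rows": [[0,0,-0.0005,0,0,0],[0,0,0,0,0,0]]}}

```text
time: 11.4
position: [0.461, 0.0216, 0.3063]
tool_rot: [0.136, 0.991, -0.0, 0.0]
ft_force: [-0.1, -0.1, -1.8]
grip_width: 0.0261
grip_force: 54.9
```

{"fn": "step_arm", "kwargs": {"rows": [[0,0,-0.0005,0,0,0],[0,0,0,0,0,0]]}}

```text
time: 11.65
position: [0.4611, 0.0216, 0.3059]
tool_rot: [0.136, 0.991, -0.0, 0.0]
ft_force: [-1.6, -0.5, -1.2]
grip_width: 0.0262
grip_force: 54.9
```

{"fn": "step_arm", "kwargs": {"rows": [[0,0,-0.0005,0,0,0],[0,0,0,0,0,0]]}}

```text
time: 11.9
position: [0.4611, 0.0216, 0.3056]
tool_rot: [0.136, 0.991, -0.0, 0.0]
ft_force: [-0.4, -0.4, 2.7]
grip_width: 0.0263
grip_force: 54.9
```

{"fn": "step_arm", "kwargs": {"rows": [[0,0,-0.0005,0,0,0],[0,0,0,0,0,0]]}}

```text
time: 12.15
position: [0.4611, 0.0215, 0.3054]
tool_rot: [0.136, 0.991, -0.0, 0.0]
ft_force: [-1.1, 0.1, 8.3]
grip_width: 0.026
grip_force: 54.9
```

{"fn": "step_arm", "kwargs": {"rows": [[0,0,-0.0003,0,0,0],[0,0,0,0,0,0]]}}

```text
time: 12.4
position: [0.4611, 0.0215, 0.3053]
tool_rot: [0.136, 0.991, -0.0, 0.001]
ft_force: [-3.2, 0.3, 10.2]
grip_width: 0.0262
grip_force: 54.9
```

{"fn": "step_arm", "kwargs": {"rows": [[0,0,-0.0002,0,0,0],[0,0,0,0,0,0]]}}

```text
time: 12.65
position: [0.4611, 0.0216, 0.3053]
tool_rot: [0.136, 0.991, -0.0, 0.001]
ft_force: [-1.7, -0.1, 11.1]
grip_width: 0.0261
grip_force: 54.9
```

{"fn": "step_arm", "kwargs": {"rows": [[0,0,0,0,0,0],[0,0,0,0,0,0]]}}

```text
time: 12.9
position: [0.4611, 0.0216, 0.3053]
tool_rot: [0.136, 0.991, -0.0, 0.001]
ft_force: [-3.0, 0.3, 11.2]
grip_width: 0.0263
grip_force: 54.9
```

{"fn": "step_arm", "kwargs": {"rows": [[0,0,-0.0001,0,0,0],[0,0,0,0,0,0],[0,0,0,0,0,0],[0,0,0,0,0,0],[0,0,0,0,0,0],[0,0,0,0,0,0]]}}

```text
time: 13.65
position: [0.4611, 0.0216, 0.3053]
tool_rot: [0.136, 0.991, -0.0, 0.001]
ft_force: [-2.4, -0.5, 11.3]
grip_width: 0.0262
grip_force: 54.9
```

{"fn": "step_arm", "kwargs": {"rows": [[0,0,0,0,0,0],[0,0,0,0,0,0],[0,0,0,0,0,0],[0,0,0,0,0,0],[0,0,0,0,0,0],[0,0,0,0,0,0],[0,0,0,0,0,0],[0,0,0,0,0,0]]}}

```text
time: 14.65
position: [0.4611, 0.0216, 0.3052]
tool_rot: [0.136, 0.991, -0.0, 0.001]
ft_force: [-2.4, 0.7, 11.5]
grip_width: 0.0261
grip_force: 54.9
```

{"fn": "step_arm", "kwargs": {"rows": [[0,0,-0.0002,0,0,0],[0,0,0,0,0,0],[0,0,0,0,0,0],[0,0,0,0,0,0],[0,0,0,0,0,0],[0,0,0,0,0,0],[0,0,0,0,0,0],[0,0,0,0,0,0],[0,0,0,0,0,0],[0,0,0,0,0,0],[0,0,0,0,0,0]]}}

```text
time: 16.02
position: [0.4611, 0.0216, 0.3052]
tool_rot: [0.136, 0.991, -0.0, 0.001]
ft_force: [-2.1, -0.3, 12.8]
grip_width: 0.026
grip_force: 54.9
```

{"fn": "step_arm", "kwargs": {"rows": [[0,0,0.001,0,0,0],[0,0,0.001,0,0,0],[0,0,0.002,0,0,0],[0,0,0.002,0,0,0],[0,0,0,0,0,0]]}}

```text
time: 16.65
position: [0.461, 0.0216, 0.3099]
tool_rot: [0.137, 0.991, 0.0, -0.0]
ft_force: [-0.6, -0.4, -1.4]
grip_width: 0.0262
grip_force: 54.9
```

Now I lift clear, step aside to the first viewing position, and check the cap.

{"fn": "step_arm", "kwargs": {"rows": [[0,0,0.005,0,0,0],[0,0,0.02,0,0,0],[0,0,0.04,0,0,0],[0.007,0.014,0,0,0,0],[0.007,0.014,0,0,0,0],[0.007,0.014,0,0,0,0],[0.007,0.014,0,0,0,0],[0.007,0.014,0,0,0,0],[0.004,0.012,0,0,0,0],[0,0,0,0,0,0],[0,0,0,0,0,0]]}}

```text
time: 18.02
position: [0.4998, 0.1035, 0.3749]
tool_rot: [0.136, 0.991, -0.0, -0.0]
ft_force: [-1.0, 0.2, -2.6]
grip_width: 0.0262
grip_force: 54.9
```

Run:
```python
from h import *
o,c,P=wristpts(); print(o["position"],o["ft_force"])
h=cv2.cvtColor(c["pixels"],cv2.COLOR_BGR2HSV); red=((h[...,0]<8)|(h[...,0]>172))&(h[...,1]>150)&(h[...,2]>80)
t=P[red&(P[...,2]>.098)&(P[...,2]<.116)]; print(len(t),cv2.minEnclosingCircle(t[:,:2].astype(np.float32)),np.median(t[:,2]))
A=np.c_[t[:,:2]-t[:,:2].mean(0),np.ones(len(t))]; print("tilt deg",np.degrees(np.linalg.lstsq(A,t[:,2],rcond=None)[0][:2]))
x,y,z=o["position"]; mids(P,(x,y),[(z-.21,z-.194)],.05)
mids(P,(.5505,.227),[(.006,.0125)])
```

```text
[0.49978188 0.10352189 0.3748518 ] [-0.99526783  0.19889195 -2.59614654]
1987 ((0.46025779843330383, 0.020610472187399864), 0.024571536108851433) 0.10158839115569118
tilt deg [-0.09128767 -0.21827009]
0.1648518044258037 456 mid [0.4918 0.1029 0.1744] ext [0.048 0.064 0.013] zmed 0.1791 circ 0.4991 0.1028 0.0321
0.006 4062 mid [0.5483 0.2271 0.0087] ext [0.094 0.099 0.005] zmed 0.0084 circ 0.5503 0.2274 0.0503
```

The cap's top is 6.6 mm lower and level, and the jar hasn't moved, so the cap is home. I return the tool to the coaster.

{"fn": "step_arm", "kwargs": {"rows": [[0.009,0.021,0,0,0,0],[0.009,0.021,0,0,0,0],[0.009,0.021,0,0,0,0],[0.009,0.021,0,0,0,0],[0.009,0.021,0,0,0,0],[0.006,0.0195,0,0,0,0],[0,0,-0.04,0,0,0],[0,0,-0.04,0,0,0],[0,0,-0.04,0,0,0],[0,0,-0.03,0,0,0],[0,0,0,0,0,0],[0,0,0,0,0,0]]}}

```text
time: 19.58
position: [0.5516, 0.2281, 0.2259]
tool_rot: [0.137, 0.991, 0.0, 0.001]
ft_force: [0.2, -0.2, -2.0]
grip_width: 0.0266
grip_force: 54.9
```

{"fn": "step_arm", "kwargs": {"rows": [[0,0,-0.003,0,0,0],[0,0,-0.002,0,0,0],[0,0,-0.001,0,0,0],[0,0,0,0,0,0]]}}

```text
time: 20.08
position: [0.551, 0.2281, 0.2191]
tool_rot: [0.136, 0.991, 0.0, 0.0]
ft_force: [-0.6, -0.6, -2.6]
grip_width: 0.0265
grip_force: 54.9
```

{"fn": "step_arm", "kwargs": {"rows": [[0,0,-0.001,0,0,0],[0,0,-0.001,0,0,0],[0,0,0,0,0,0]]}}

```text
time: 20.45
position: [0.551, 0.2281, 0.2168]
tool_rot: [0.136, 0.991, -0.0, -0.0]
ft_force: [0.2, 0.6, -2.7]
grip_width: 0.0262
grip_force: 54.9
```

{"fn": "step_arm", "kwargs": {"rows": [[0,0,-0.0005,0,0,0],[0,0,0,0,0,0]]}}

```text
time: 20.7
position: [0.551, 0.2281, 0.2166]
tool_rot: [0.136, 0.991, 0.0, 0.0]
ft_force: [-0.5, -0.2, -1.4]
grip_width: 0.0264
grip_force: 54.9
```

{"fn": "step_arm", "kwargs": {"rows": [[0,0,-0.0005,0,0,0],[0,0,0,0,0,0]]}}

```text
time: 20.95
position: [0.551, 0.2282, 0.2164]
tool_rot: [0.136, 0.991, 0.0, 0.0]
ft_force: [-1.3, -0.0, 3.2]
grip_width: 0.0262
grip_force: 54.9
```

{"fn": "step_arm", "kwargs": {"rows": [[0,0,0,0,0,0],[0,0,0,0,0,0]], "squeeze": 5}}

```text
time: 21.2
position: [0.5512, 0.2283, 0.2162]
tool_rot: [0.137, 0.991, 0.0, 0.0]
ft_force: [-1.3, 2.0, 2.7]
grip_width: 0.0276
grip_force: 5.0
```

{"fn": "step_arm", "kwargs": {"rows": [[0,0,0,0,0,0],[0,0,0,0,0,0],[0,0,0,0,0,0],[0,0,0,0,0,0],[0,0,0,0,0,0],[0,0,0,0,0,0],[0,0,0,0,0,0]], "jaw": 0.087}}

```text
time: 22.08
position: [0.551, 0.2281, 0.216]
tool_rot: [0.136, 0.991, -0.0, 0.0]
ft_force: [-0.0, -0.9, -0.3]
grip_width: 0.0846
grip_force: 0.0
```

{"fn": "step_arm", "kwargs": {"rows": [[0,0,0.01,0,0,0],[0,0,0.02,0,0,0],[0,0,0.03,0,0,0],[0,0,0.04,0,0,0],[0,0,0.04,0,0,0],[0,0,0.04,0,0,0],[-0.03,0.04,0,0,0,0],[-0.03,0.04,0,0,0,0],[-0.03,0.04,0,0,0,0],[-0.03,0.04,0,0,0,0],[0,0,0,0,0,0],[0,0,0,0,0,0]]}}

```text
time: 23.58
position: [0.431, 0.3879, 0.3964]
tool_rot: [0.136, 0.991, -0.0, 0.001]
ft_force: [-0.6, 0.2, 0.5]
grip_width: 0.0872
grip_force: 0.0
```

Run:
```python
from h import *
print(get_obs()["position"],get_obs()["grip_width"])
for n in ["scene","top"]:
    c=camera(n); cv2.imwrite(f"pics/{n}2.png",c["pixels"])
    Q=np.full((384,512,3),np.nan); m=c["depth"]>0; Q[m]=world(c,m); print(n)
    mids(Q,(.551,.228),[(.064,.085),(.018,.026),(.006,.0125)]); mids(Q,(.461,.021),[(.098,.115)],.035)
a=cv2.imread("pics/scene2.png"); cv2.imwrite("pics/crop_s2.png",cv2.resize(a[140:300,110:340],None,fx=3.4,fy=3.4,interpolation=2))
```

```text
[0.43102982 0.38794573 0.39644872] 0.08718546491840021
scene
0.064 57 mid [0.5491 0.2256 0.0724] ext [0.029 0.028 0.017] zmed 0.0749 circ 0.549 0.2256 0.0154
0.018 87 mid [0.5482 0.2252 0.022 ] ext [0.062 0.062 0.008] zmed 0.0227 circ 0.5474 0.224 0.0324
0.006 194 mid [0.5581 0.2254 0.0091] ext [0.113 0.098 0.006] zmed 0.0084 circ 0.5599 0.2214 0.0607
0.098 154 mid [0.4604 0.0203 0.1016] ext [0.047 0.049 0.007] zmed 0.1012 circ 0.4608 0.0187 0.0266
top
0.064 102 mid [0.5511 0.2263 0.0748] ext [0.029 0.027 0.013] zmed 0.0765 circ 0.5512 0.227 0.0146
0.018 163 mid [0.5507 0.2267 0.0221] ext [0.061 0.063 0.008] zmed 0.024 circ 0.5514 0.2265 0.0321
0.006 493 mid [0.5503 0.2372 0.0091] ext [0.098 0.12  0.006] zmed 0.0082 circ 0.5524 0.2372 0.0611
0.098 291 mid [0.4602 0.0211 0.1016] ext [0.047 0.045 0.007] zmed 0.1015 circ 0.4604 0.0204 0.0239
```

View pics/crop_s2.png

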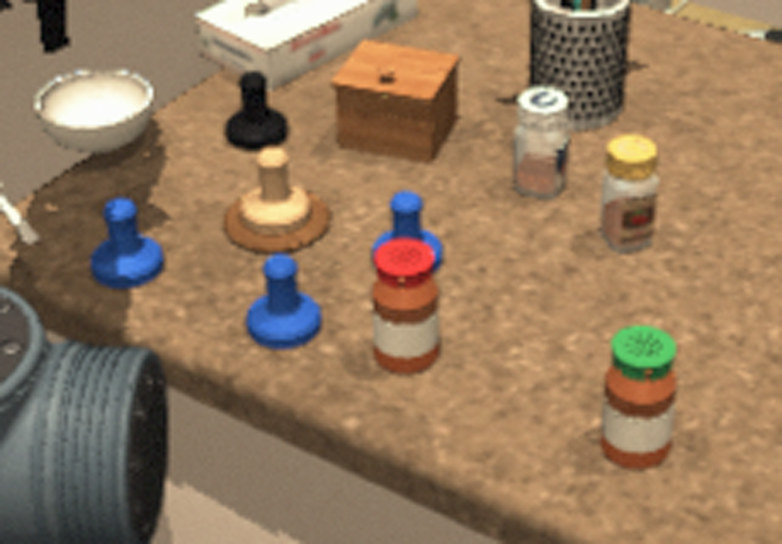

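The picture shows the tool upright and centred on its coaster at (273,200). The cap is seated level at (405,262), and everything else stands where it was.

```bash
python3 -c "
from rig import hand_in
print(hand_in())"
```

```text
the job is handed in; nothing more can be done
None
```

The job is handed in: the red cap clicked home level (about 6.6 mm lower), was held at an estimated 13–15 N for about 3 s, and the beech tool stands upright on its coaster with the jar and the other things where they were.

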